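# Pack the small gel-casting set, trays interlocked

## Task

Pack the small gel-casting set away in the shallow white tray: set the two short casting trays that lie open side up next to each other in it, ends level, then lower the short one that lies upside down over the pair so that they interlock, one of its walls standing on the floor of each. Last, because its teeth are delicate, lay the short comb flat on the middle of that top tray. The wide casting tray and the wide comb are still needed on the bench: leave them and everything else where they are.

Things in the scene. Friction and masses are not known exactly. Their poses are not given: they have to be found in the camera images.
- tray: Shallow white rectangular tray with a raised rim, fixed on the bench for the time of the job, 227 x 307 mm over its rim (long way along its own y), rim 28 mm high. Origin: centre of its underside; its flat inner floor lies 3 mm above the origin and measures about 196 (x) x 276 (y) mm.
- short_tray_1: Short gel casting tray, grey plastic U-channel, open side up: 80 mm long (its x), 66 wide (y), 30 high. Base 5 mm thick, a 4 mm wall along each long side (trough 58 mm wide, 25 deep), both ends open. Narrow comb notches in the walls at x = -28 and +18 mm; two dark bands across the floor. Grip from above across the 66 mm width. About 70 g. Origin: centre of its underside, z up.
- short_tray_2: Second short casting tray exactly like short_tray_1, open side up; the two may take either place. Origin: centre of its underside, z up. Set with about 28 mm between the two (centres 94 mm apart in y, ends level) they leave room for fingers, and the upturned tray's walls, lowered midway, pass about 11 mm clear of their near walls.
- upturned_tray: Third short casting tray, same size and walls, lying upside down: walls down, flat base (5 mm) on top, a plain grey rectangle from above. Origin: centre of its underside as it lies (plane of the wall edges), z up; its top is at z = 30 mm, its walls at y = -31 and +31. Interlocked, its wall edges stand on the floors of both lower trays, 5 mm above their undersides.
- short_comb: Short well comb of white plastic lying flat: a grip bar 70 mm long (its x), 12 mm wide, 16 mm high, and seven flat teeth 3 mm thick beside it. Footprint 70 x 34 mm. Origin: centre of the footprint on the underside; the bar's centre line is at y = -11 mm, the teeth reach to y = +17 mm. Grip it from above across the bar, fingertips more than 4 mm above its underside. About 30 g.
- wide_tray: Wide gel casting tray of the same make, open side up, 90 mm long (its x) and 104 mm wide (its y), 30 mm high, with three pairs of notches. It does not belong to the small set and stays where it lies. Origin: centre of its underside.
- wide_comb: Wide comb, as the short one but with a bar 108 mm long and twelve teeth, footprint 108 x 34 mm. It does not belong to the small set and stays where it lies. Origin: centre of its footprint on the underside.
- specimen_cup: Specimen cup with an orange screw lid, 60 mm across, 60 mm high, standing on the bench; bystander. Origin: centre of its underside.
- reagent_box: Small white cardboard box with a blue stripe, 44 x 70 x 34 mm, lying on the bench; bystander. Origin: centre of its underside.
- tape_roll: Roll of beige masking tape lying flat, 100 mm across, 25 mm high; bystander. Origin: centre of its underside.
Things that resemble listed ones, but are neither listed nor needed, are in the scene too. What is shaped like the short_tray_2 but yellow is not meant.

How it is judged:
On the way, in this order (a step that is already met when the one before it is completed fails the run):
1. both open short trays lie upright on the floor of the white tray, released (x of short_tray_1 in the frame of tray between -0.08 and 0.08 m and y of short_tray_1 in the frame of tray between -0.125 and 0.125 m and z of short_tray_1 in the frame of tray between 0.001 and 0.007 m and angle between each of short_tray_1, short_tray_2's own z axis and vertical below 0.06 rad and x of short_tray_2 in the frame of tray between -0.08 and 0.08 m and y of short_tray_2 in the frame of tray between -0.125 and 0.125 m and z of short_tray_2 in the frame of tray between 0.001 and 0.007 m and linear speed of each of short_tray_1, short_tray_2 below 0.02 m/s and contact force between the fingers and short_tray_1 below 0.2 N and contact force between the fingers and short_tray_2 below 0.2 N), for 0.2 s.
2. the upturned tray is interlocked over the pair, a wall on the floor of each, level and released (x of short_tray_1 in the frame of tray between -0.08 and 0.08 m and y of short_tray_1 in the frame of tray between -0.125 and 0.125 m and z of short_tray_1 in the frame of tray between 0.001 and 0.007 m and angle between each of short_tray_1, short_tray_2, upturned_tray's own z axis and vertical below 0.06 rad and x of short_tray_2 in the frame of tray between -0.08 and 0.08 m and y of short_tray_2 in the frame of tray between -0.125 and 0.125 m and z of short_tray_2 in the frame of tray between 0.001 and 0.007 m and ((y of short_tray_1 in the frame of upturned_tray between 0.01 and 0.06 m and y of short_tray_2 in the frame of upturned_tray between -0.06 and -0.01 m) or (y of short_tray_1 in the frame of upturned_tray between -0.06 and -0.01 m and y of short_tray_2 in the frame of upturned_tray between 0.01 and 0.06 m)) and x of short_tray_1 in the frame of upturned_tray between -0.025 and 0.025 m and z of upturned_tray in the frame of short_tray_1 between 0.002 and 0.0085 m and angle between the x axis of each of short_tray_1, short_tray_2 and the x axis of upturned_tray, either way round below 0.2 rad and x of short_tray_2 in the frame of upturned_tray between -0.025 and 0.025 m and z of upturned_tray in the frame of short_tray_2 between 0.002 and 0.0085 m and linear speed of upturned_tray below 0.02 m/s and contact force between the fingers and upturned_tray below 0.2 N), for 0.2 s.
3. the short comb lies flat on the middle of the upturned tray, released (x of short_tray_1 in the frame of tray between -0.08 and 0.08 m and y of short_tray_1 in the frame of tray between -0.125 and 0.125 m and z of short_tray_1 in the frame of tray between 0.001 and 0.007 m and angle between each of short_tray_1, short_tray_2, upturned_tray, short_comb's own z axis and vertical below 0.06 rad and x of short_tray_2 in the frame of tray between -0.08 and 0.08 m and y of short_tray_2 in the frame of tray between -0.125 and 0.125 m and z of short_tray_2 in the frame of tray between 0.001 and 0.007 m and ((y of short_tray_1 in the frame of upturned_tray between 0.01 and 0.06 m and y of short_tray_2 in the frame of upturned_tray between -0.06 and -0.01 m) or (y of short_tray_1 in the frame of upturned_tray between -0.06 and -0.01 m and y of short_tray_2 in the frame of upturned_tray between 0.01 and 0.06 m)) and x of short_tray_1 in the frame of upturned_tray between -0.025 and 0.025 m and z of upturned_tray in the frame of short_tray_1 between 0.002 and 0.0085 m and angle between the x axis of each of short_tray_1, short_tray_2 and the x axis of upturned_tray, either way round below 0.2 rad and x of short_tray_2 in the frame of upturned_tray between -0.025 and 0.025 m and z of upturned_tray in the frame of short_tray_2 between 0.002 and 0.0085 m and horizontal distance between short_comb and upturned_tray below 0.02 m and z of short_comb in the frame of upturned_tray between 0.027 and 0.034 m and linear speed of short_comb below 0.02 m/s and contact force between the fingers and short_comb below 0.2 N), for 0.2 s.
At the end, for the whole second after the job is handed in: Both open short trays level on the white tray's floor; upturned tray level, wall edges 2-8.5 mm above their undersides, one each side at 10-60 mm in y, within 25 mm in x, 0.2 rad; short comb flat on it, centres within 20 mm; all released, at rest; the others within 25 mm of their start (all of step 3 and linear speed of each of short_tray_1, short_tray_2, upturned_tray below 0.02 m/s and contact force between the fingers and short_tray_1 below 0.2 N and contact force between the fingers and short_tray_2 below 0.2 N and contact force between the fingers and upturned_tray below 0.2 N and distance of each of wide_tray, wide_comb, specimen_cup, reagent_box, tape_roll from where it was at the start of the episode below 0.025 m); the robot touches nothing.
It fails at once if the wide casting tray is moved by more than 25 mm (distance of wide_tray from where it was at the start of the episode above 0.025 m).
It fails at once if the wide comb is moved by more than 25 mm (distance of wide_comb from where it was at the start of the episode above 0.025 m).
It fails at once if the specimen cup is moved by more than 25 mm (distance of specimen_cup from where it was at the start of the episode above 0.025 m).
It fails at once if the small box is moved by more than 25 mm (distance of reagent_box from where it was at the start of the episode above 0.025 m).
It fails at once if the tape roll is moved by more than 25 mm (distance of tape_roll from where it was at the start of the episode above 0.025 m).
It also fails if it takes over 106 s, if anything falls off the work surface, if the arm or the gripper's body presses on something with over 40 N, if the wrist force passes 120 N, or if a joint passes its speed limit or range.

## Robot

A 6-joint arm with a two-finger parallel gripper is mounted at the origin on a cart in front of the work surface, level with it; the furniture and walls round the work are solid. World frame = base frame: x ahead of the robot, y to its left, z up, the work surface at z = 0. Lengths are in m, angles in rad, forces in N, time in s.
With the tool pointing down it reaches from about 0.35 to 0.975 m from the base axis. Payload 4.9 kg.
Tool frame: the origin (TCP) lies at the very end of the fingers, on their centre line; the grasp point (between the pads) lies 19 mm behind it (robot.grip_depth is the distance from the TCP to the grasp point, in m); z points along the fingers, y is the line along which they close (so a half turn about z gives the same grasp; the last joint's range is limited). The gripper opens to 85 mm and grips with 20 to 120 N. Pads are 22 mm wide; open, the fingers measure 114 mm over their backs; the gripper's body (76 mm by 85 mm) begins 54 mm behind the grasp point. The pads swing forward as they close: fully open they stand 13 mm farther back than shut.
Start: joints at [1.128, 0.053, 1.613, -0, 1.476, -0.119], TCP at [0.199, 0.593, 0.231] pointing down, gripper open.
Joint ranges: [-3.01, 3.01], [-1.01, 2.22], [0.06, 2.58], [-1.02, 4.17], [0.09, 2.62], [-3.14, 3.14]. Speed limits (rad/s): [2.57, 2.57, 3.14, 3.14, 3.14, 3.14].

## Interface

Orientations are given as a unit quaternion [w, x, y, z].
In Python, from plant import robot, gripper_open, grasp, kinematics, readout, optics, hand_in, nets gives the robot as it stands. Calls block until the motion is done:
- robot.movep(position, orientation): joint-space move of the TCP to a pose.
- robot.move_linear(position, rot=None, vel=0.15, max_force=None): straight line of the TCP; rot=None keeps the orientation; vel is the mean speed in m/s. With max_force (N) it stops when the force on the tool has changed by that much, and returns True; else False.
- robot.goto_joints(angles): joint-space move.
- gripper_open() and grasp(): open the fingers fully, or close them until they stop; the grip force is fixed at half the most.
- robot.sleep(seconds).
- kinematics.ik(position, orientation): joint angles nearest the present ones, or None.
- readout.get_obs(): the state.
- optics.get_image(name): name is "side" or "top" or "wrist"; returns a dict with "frame" (384x512x3 uint8, blue, green, red), "fx", "fy", "cx", "cy" (pixels), "R" (3x3) and "t" (3): a world point X has camera coordinates R X + t. Camera axes: x right, y down, z forward; pixel columns grow to the right and rows downward; lengths in m; the calibration is good to about 2 mm. A picture is of the moment at which its call begins. There is no depth.
A pose or a line that the arm cannot do raises robot.IKError and nothing moves.
- hand_in(): hands the job in; it is judged then, once.
Trained networks look in a picture, given as the dict that the camera call returned (one of the last four; its "shot" number tells which), for a name from the list of things; names that differ only in an ending like _2 or _b are one class to them, and where a whole thing is asked for, a point or a joint stands for the part that bears it (a point fixed in the world has none). Each returns a list of dicts, best first, with "p" (0 to 1); they miss things now and then, are a little off and sometimes report something else, mostly with a low value. They report only what shows in the picture. A call takes as long as a camera call. They do not tell look-alikes from the thing itself.
- nets.recognise(label, picture): "bbox" ([centre column, centre row, width, height] in pixels, round what is visible of it).
The state is a dict: "t": time; "qpos": joint angles; "joint_velocities": joint speeds; "joint_efforts": joint torques, N m; "tool_pos": TCP position; "orientation": TCP orientation; "contact_force": force on the tool from outside, world axes, zero at the start; "wrist_torque": the same for the moment, N m; "opening": finger opening in m; "grasp_force": force on a finger pad.
Only numpy, scipy, OpenCV 4.12 (cv2) and the standard library are available. Lean on these libraries where they do the work, as an engineer would, in place of code of your own. Each camera call takes 0.05 s, during which the arm holds its last target. There are 200 camera calls.

## Working session

There is one attempt and no reset: what is moved stays moved. The work goes in short steps, each a Python script; the robot and the scene stay as the last script left them, time stands still between calls to the robot, and variables do not carry over. Pictures are saved under pics/ and viewed, at most 14 in all, crops included, and the job is handed in when it is done.

```bash
ls; mkdir -p pics
python3 - <<'E'
from plant import *
import cv2
for n in ("top","side"):
    p=optics.get_image(n); cv2.imwrite(f"pics/{n}0.png",cv2.resize(p["frame"],None,fx=1.5,fy=1.5,interpolation=cv2.INTER_CUBIC))
    print(n,p["fx"],p["cx"],p["cy"],p["R"],p["t"])
    for l in ("short_tray_1","upturned_tray","short_comb","wide_tray","wide_comb","tray"):
        print(l,[(round(d["p"],2),[round(float(v)) for v in d["bbox"]]) for d in nets.recognise(l,p)])
print(readout.get_obs())
E
```

```text
pics
top 346.6071506727391 256.35202850845735 187.0824027978182 [[ 0.03492143 -0.99938035 -0.00440567]
 [-0.97470599 -0.03308485 -0.22102857]
 [ 0.22074585  0.01201287 -0.97525738]] [-0.01072885  0.53094514  1.01107493]
short_tray_1 [(0.84, [131, 149, 33, 28]), (0.83, [170, 236, 29, 30]), (0.63, [175, 174, 27, 28])]
upturned_tray [(0.35, [345, 178, 28, 34])]
short_comb [(0.61, [350, 245, 13, 22])]
wide_tray [(0.83, [346, 180, 28, 38])]
wide_comb [(0.58, [123, 204, 16, 32])]
tray [(0.79, [264, 202, 75, 101])]
side 496.6238082478547 257.6401716187233 198.4171810585173 [[ 9.95689891e-01 -9.27449551e-02  1.22542540e-04]
 [-6.79522756e-02 -7.30418975e-01 -6.79610631e-01]
 [ 6.31199648e-02  6.76673107e-01 -7.33573020e-01]] [-0.54196821  0.07109764  1.48283109]
short_tray_1 [(0.88, [199, 149, 31, 24]), (0.73, [262, 145, 22, 13]), (0.68, [281, 118, 20, 21])]
upturned_tray [(0.91, [258, 341, 40, 33])]
short_comb [(0.57, [204, 295, 26, 12])]
wide_tray [(0.59, [282, 284, 44, 32]), (0.26, [263, 144, 24, 19])]
wide_comb [(0.54, [229, 121, 32, 10])]
tray [(0.97, [243, 213, 112, 68])]
{'t': 0.7, 'qpos': array([ 1.12800757e+00,  5.26262944e-02,  1.61283431e+00,  1.15221821e-05,
        1.47597979e+00, -1.19026407e-01]), 'joint_velocities': array([ 2.03784716e-03, -2.95678221e-04,  6.25917029e-04, -1.64576493e-03,
       -2.17562722e-03,  5.14231057e-05]), 'joint_efforts': array([-5.62085843e-04, -3.93549728e+01, -3.70373440e+01, -1.39359809e-04,
        4.85956170e-04, -6.57707574e-06]), 'tool_pos': array([0.19885385, 0.59253862, 0.2313886 ]), 'orientation': array([1.55939620e-05, 1.61175608e-01, 9.86925741e-01, 7.47327726e-05]), 'contact_force': array([-0.34954245,  0.51648969, -0.51266691]), 'wrist_torque': array([-0.00159242, -0.01373425,  0.01320245]), 'grasp_force': 0.0, 'opening': 0.08538061289714749}
```

View pics/top0.png

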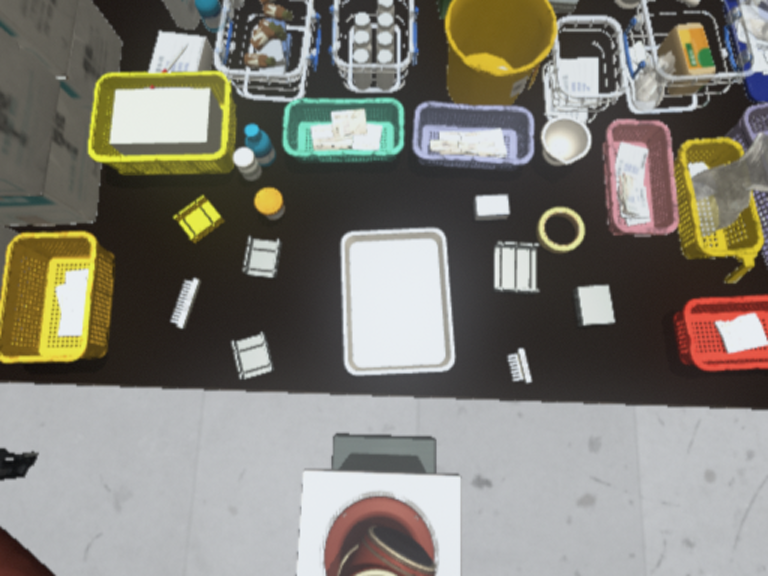

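View pics/side0.png

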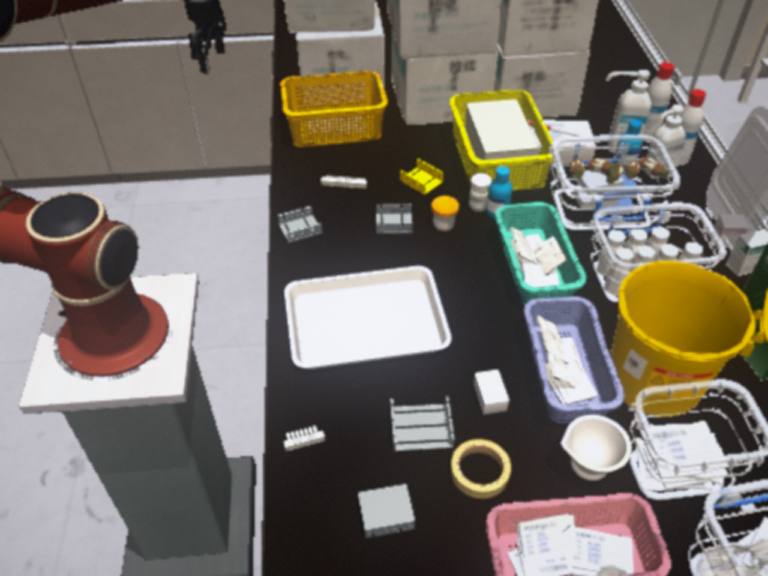

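In the top view (zoomed 1.5x) the candidates are:
- **Open short trays:** (262,257) and (251,355).
- **Yellow decoy tray:** (199,219).
- **Wide tray:** (515,267). It has three pairs of notches.
- **Upturned tray:** (595,305), a plain rectangle.
- **Short comb:** (519,366).
- **Wide comb:** (185,303).
- **White tray:** (397,300), with its long side along world x.

I'll measure by fitting each object's projected hull to its silhouette in several views.

```bash
cat > h.py <<'E'
from plant import *
import numpy as np, cv2
from scipy.optimize import least_squares
A=np.linspace(0,2*np.pi,48,endpoint=False); D=np.c_[np.cos(A),np.sin(A)]
def box(x0,x1,y0,y1,z0,z1): return np.array([[x,y,z] for x in(x0,x1) for y in(y0,y1) for z in(z0,z1)])
def comb(l): return np.r_[box(-l/2,l/2,-.017,-.005,0,.016),box(-l/2,l/2,-.017,.017,0,.003)]
M=dict(st=box(-.04,.04,-.033,.033,0,.03),comb=comb(.07),tray=box(-.1135,.1135,-.1535,.1535,.028,.0281),
       wt=box(-.045,.045,-.052,.052,0,.03),cup=box(-.03,.03,-.03,.03,0,.06))
def proj(p,X):
    c=X@np.array(p["R"]).T+np.array(p["t"]); return np.c_[p["fx"]*c[:,0]/c[:,2]+p["cx"],p["fy"]*c[:,1]/c[:,2]+p["cy"]]
def ray(p,uv,z):
    R=np.array(p["R"]);o=-R.T@np.array(p["t"]);d=R.T@np.array([(uv[0]-p["cx"])/p["fx"],(uv[1]-p["cy"])/p["fy"],1]);return o+d*(z-o[2])/d[2]
def blob(p,uv,th=75):
    g=(p["frame"].max(2)>th).astype(np.uint8); n,L,S,C=cv2.connectedComponentsWithStats(g)
    u,v=np.round(uv).astype(int); w=L[max(v-6,0):v+7,max(u-6,0):u+7]; w=w[w>0]
    if not len(w): return None
    k=np.bincount(w).argmax(); x,y,a,b=S[k][:4]
    if x<=0 or y<=0 or x+a>=512 or y+b>=384: return None
    q=np.argwhere(L==k)[:,::-1]; return (q@D.T).max(0)
def pose(m,s):
    c,n=np.cos(s[3]),np.sin(s[3]); return M[m]@np.array([[c,-n,0],[n,c,0],[0,0,1]]).T+s[:3]
def fit(m,views,xy,yaws,z0=0,uvs=None,th=75):
    obs=[(p,b) for i,p in enumerate(views) if (b:=blob(p,uvs[i] if uvs else proj(p,pose(m,[*xy,z0,0])).mean(0),th)) is not None]
    def res(s): return np.concatenate([((proj(p,pose(m,s))@D.T).max(0)+.25-b) for p,b in obs]+[[ (s[2]-z0)/.01]])
    r=[least_squares(res,[*xy,z0,y],loss="soft_l1") for y in yaws]; r.sort(key=lambda q:q.cost)
    print(m,"n",len(obs),"xyz mm",np.round(r[0].x[:3]*1e3,1),"yaw",round(r[0].x[3]%(2*np.pi),3),"rms px",round(np.sqrt(np.mean(res(r[0].x)**2)),2),"alt costs",[round(q.cost,1) for q in r[:3]])
    return r[0].x
def Q(yaw): # pointing down; closing axis at angle yaw (mod pi)
    a=(yaw-np.pi/2); return np.array([0,np.cos(a/2),np.sin(a/2),0])
Y4=np.arange(8)*np.pi/4
E
python3 - <<'E'
from h import *
T,S=optics.get_image("top"),optics.get_image("side")
for n,m,a,b in [("A","st",(262,257),(394,218)),("B","st",(251,355),(300,223)),("U","st",(595,305),(387,510)),("comb","comb",(519,366),(304,437)),("tray","tray",(397,300),(367,315)),("wide","wt",(515,267),(421,424)),("cup","cup",(268,202),(445,212))]:
    a,b=np.array(a)/1.5,np.array(b)/1.5
    xy=ray(T,a,.015)[:2]; print(n,np.round(xy,3),np.round(ray(S,b,.015)[:2],3)); fit(m,[T,S],xy,Y4,uvs=[a,b])
from scipy.spatial.transform import Rotation as R
o=readout.get_obs(); q=o["orientation"]; print(R.from_quat(np.roll(q,-1)).as_matrix().round(2))
W=optics.get_image("wrist"); cv2.imwrite("pics/w0.png",W["frame"]); print("cam at",-np.array(W["R"]).T@W["t"],"fwd",np.array(W["R"])[2],"right",np.array(W["R"])[0],W["fx"])
E
```

```text
A [0.585 0.276] [0.587 0.277]
st n 2 xyz mm [587.2 279.   -2.7] yaw 3.065 rms px 1.14 alt costs [np.float64(46.1), np.float64(46.1), np.float64(46.1)]
B [0.373 0.28 ] [0.374 0.28 ]
st n 2 xyz mm [372.  279.9  -1.3] yaw 3.465 rms px 0.8 alt costs [np.float64(25.6), np.float64(25.6), np.float64(25.6)]
U [ 0.503 -0.44 ] [ 0.505 -0.435]
st n 2 xyz mm [ 502.7 -434.9    3.8] yaw 0.095 rms px 1.45 alt costs [np.float64(64.1), np.float64(64.1), np.float64(64.1)]
comb [ 0.37  -0.276] [ 0.373 -0.285]
comb n 2 xyz mm [ 370.3 -277.2    0.4] yaw 0.199 rms px 1.22 alt costs [np.float64(48.9), np.float64(48.9), np.float64(48.9)]
tray [ 0.5  -0.02] [ 0.504 -0.011]
tray n 2 xyz mm [500.9 -12.9  -7.9] yaw 1.65 rms px 1.86 alt costs [np.float64(91.4), np.float64(91.4), np.float64(91.4)]
wide [ 0.581 -0.272] [ 0.58  -0.277]
wt n 2 xyz mm [ 580.7 -280.3   15. ] yaw 4.719 rms px 10.83 alt costs [np.float64(473.2), np.float64(473.2), np.float64(473.2)]
cup [0.712 0.273] [0.706 0.287]
cup n 2 xyz mm [705.6 275.1 -11.1] yaw 1.604 rms px 3.58 alt costs [np.float64(223.8), np.float64(223.8), np.float64(223.8)]
[[-0.95  0.32 -0.  ]
 [ 0.32  0.95  0.  ]
 [ 0.    0.   -1.  ]]
cam at [0.13429615 0.61395209 0.37423061] fwd [ 0.25390546 -0.08530316 -0.96346011] right [ 3.18171334e-01  9.48033224e-01 -8.80079851e-05] 275.5823412271771
```

The two-view fits agree with the stated sizes and give heights near 0. Next I'll take wrist close-ups to refine the poses.

```bash
cat >> h.py <<'E'
def tool(yaw): # choose the half turn with smaller j6
    return yaw
def best(pos,yaw):
    c=[]
    for k in (-1,0,1,2):
        q=Q(yaw+k*np.pi); j=kinematics.ik(list(pos),list(q))
        if j is not None: c.append((abs(j[5]),q))
    return min(c,key=lambda t:t[0])[1]
def hover(x,y,z,yaw): q=best((x,y,z),yaw); robot.movep([x,y,z],list(q)); return q
E
python3 - <<'E'
from h import *
T,S=optics.get_image("top"),optics.get_image("side")
fr=[]
for n,m,xy,yaw,z in [("B","st",(.372,.280),3.465,.14),("A","st",(.587,.279),3.065,.14),("tray","tray",(.501,-.013),1.65,.33)]:
    q=hover(*xy,z,yaw+np.pi/2); robot.sleep(.2); W=optics.get_image("wrist"); fr.append(W["frame"])
    print(n,readout.get_obs()["t"],readout.get_obs()["qpos"].round(2))
    fit(m,[W],xy,[yaw]); fit(m,[W,T,S] if m=="st" else [W,S],xy,[yaw])
cv2.imwrite("pics/w1.png",cv2.resize(np.hstack(fr),None,fx=.52,fy=.52))
E
```

```text
B 2.5833 [ 0.49 -0.27  2.06  0.    1.35 -1.41]
st n 1 xyz mm [374.8 276.6  -5.2] yaw 3.468 rms px 0.21 alt costs [np.float64(1.0)]
st n 3 xyz mm [373.7 276.8  -1.8] yaw 3.467 rms px 1.01 alt costs [np.float64(52.6)]
A 3.7 [ 0.33  0.18  1.63  0.    1.33 -1.17]
st n 1 xyz mm [588.2 273.9 -35.5] yaw 3.066 rms px 1.78 alt costs [np.float64(43.3)]
st n 3 xyz mm [586.1 276.   -9. ] yaw 3.095 rms px 3.29 alt costs [np.float64(237.3)]
tray 5.3 [-0.17 -0.29  1.76  0.    1.67 -0.25]
tray n 1 xyz mm [500.6 -22.2 -22.4] yaw 1.657 rms px 1.77 alt costs [np.float64(41.4)]
tray n 2 xyz mm [500.4 -18.4 -13. ] yaw 1.647 rms px 2.95 alt costs [np.float64(166.5)]
```

View pics/w1.png

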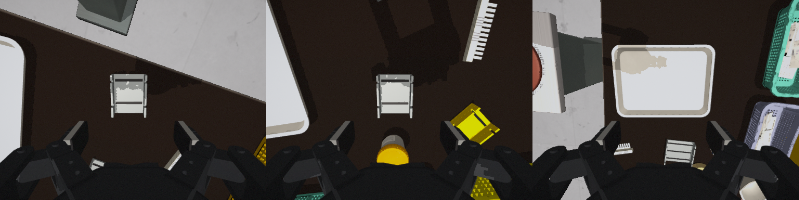

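The wrist views show the B tray (128,95), the A tray (395,95) and the white tray with the arm's shadow on it. The yellow decoy sits at (475,125). I'll tune the threshold, because A's shaded end was cut off.

Run:
```python
from h import *
T,S,W=[optics.get_image(n) for n in("top","side","wrist")]
fr=W["frame"].max(2); print("row100",fr[130,150:350:6])
for th in (75,100,130,160):
    print(th); fit("tray",[W],(.501,-.015),[1.65],th=th)
fit("tray",[W,T,S],(.501,-.015),[1.65],th=130)
xy,yaw=(.5875,.278),3.065
hover(*xy,.14,yaw+np.pi/2); robot.sleep(.2); W=optics.get_image("wrist"); cv2.imwrite("pics/A.png",W["frame"])
for th in(50,60,75,90): print(th); fit("st",[W],xy,[yaw],th=th)
uv=proj(W,pose("st",[*xy,0,yaw])); u,v=uv.mean(0).astype(int); print(u,v)
cv2.imwrite("pics/Ac.png",cv2.resize(W["frame"][v-65:v+65,u-85:u+85],None,fx=4,fy=4))
print(readout.get_obs()["t"])
```

```text
row100 [ 36 195 133 131 197 197 198 198 198 196 196 196 214 221 221 220 215 221
 221 221 221 221 220 220 221 221 221 221 221 220 220 156 156 161]
75
tray n 1 xyz mm [500.7 -22.1 -22.7] yaw 1.647 rms px 1.83 alt costs [np.float64(43.6)]
100
tray n 1 xyz mm [500.6 -22.2 -23.6] yaw 1.647 rms px 1.79 alt costs [np.float64(42.3)]
130
tray n 1 xyz mm [500.4 -22.3 -24.1] yaw 1.655 rms px 1.71 alt costs [np.float64(39.7)]
160
tray n 1 xyz mm [500.4 -22.4 -25.6] yaw 1.658 rms px 1.66 alt costs [np.float64(37.7)]
tray n 3 xyz mm [500.6 -18.6 -17.8] yaw 1.646 rms px 14.73 alt costs [np.float64(1073.3)]
50
st n 1 xyz mm [587.2 274.8  -2.7] yaw 3.065 rms px 0.17 alt costs [np.float64(0.7)]
60
st n 1 xyz mm [587.6 274.6  -3.4] yaw 3.068 rms px 0.22 alt costs [np.float64(1.1)]
75
st n 1 xyz mm [588.1 274.4  -5.6] yaw 3.068 rms px 0.37 alt costs [np.float64(3.1)]
90
st n 1 xyz mm [592.3 274.6 -47.4] yaw 3.061 rms px 1.16 alt costs [np.float64(17.2)]
252 180
7.0417
```

View pics/Ac.png

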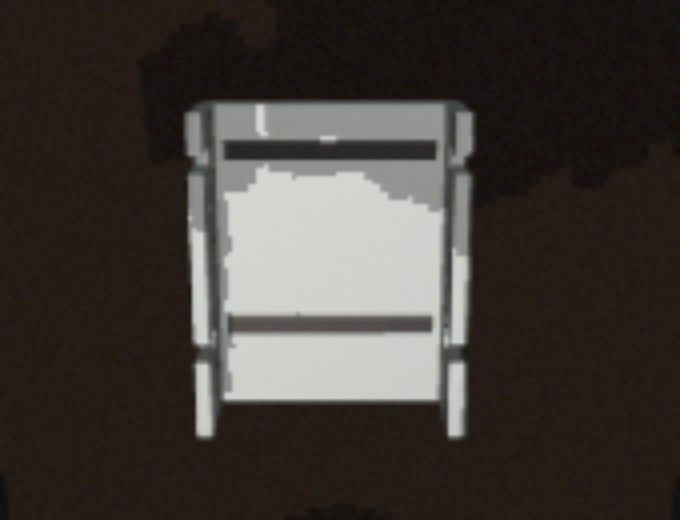

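The crop shows the open grey tray with two dark bands and notched walls, so this is the right piece (yellow excluded). I'll pick up A and refit the tray with rounded corners.

```bash
cat >> h.py <<'E'
def rr(a,b,r,z): return np.array([[sx*(a-r)+r*np.cos(t),sy*(b-r)+r*np.sin(t),z] for sx in(-1,1) for sy in(-1,1) for t in np.linspace(0,2*np.pi,24)])
def pick(x,y,z,yaw,lift=.16):
    robot.move_linear([x,y,z],vel=.12,max_force=15) and print("TOUCH")
    robot.sleep(.1); grasp(); robot.sleep(.2)
    o=readout.get_obs(); print("opening",o["opening"],"f",o["grasp_force"],"tcp",o["tool_pos"].round(4))
    robot.move_linear([x,y,lift],vel=.15); robot.sleep(.1); o=readout.get_obs(); print("lifted",o["opening"],"t",o["t"],"F",o["contact_force"].round(2))
E
python3 - <<'E'
from h import *
xy,yaw=(.587,.2765),3.065
hover(*xy,.10,yaw+np.pi/2); pick(*xy,.002,yaw+np.pi/2)
hover(.501,-.015,.36,1.65+np.pi/2); robot.sleep(.2)
T,S,W=[optics.get_image(n) for n in("top","side","wrist")]
cv2.imwrite("pics/w3.png",W["frame"])
for r in (.015,.025,.035):
    M["tray"]=rr(.1135,.1535,r,.028); print(r); fit("tray",[S],(.501,-.015),[1.65],th=130);fit("tray",[W],(.501,-.015),[1.65],th=130)
print(readout.get_obs()["t"],readout.get_obs()["opening"])
E
```

```text
opening 0.06506156889322508 f 68.7607204914093 tcp [0.588  0.2768 0.0033]
lifted 0.06442740873415063 t 10.2083 F [ 0.63  0.12 -0.59]
0.015
tray n 1 xyz mm [500.    1.5 -20.7] yaw 1.654 rms px 0.55 alt costs [np.float64(6.0)]
tray n 1 xyz mm [507.5 -52.8  80. ] yaw 1.553 rms px 15.62 alt costs [np.float64(580.8)]
0.025
tray n 1 xyz mm [499.3 -14.7  -2.9] yaw 1.654 rms px 0.21 alt costs [np.float64(1.0)]
tray n 1 xyz mm [500.4 -52.6  88.9] yaw 1.752 rms px 15.64 alt costs [np.float64(591.4)]
0.035
tray n 1 xyz mm [498.6 -30.   14. ] yaw 1.654 rms px 0.35 alt costs [np.float64(2.6)]
tray n 1 xyz mm [508.6 -50.4 101. ] yaw 1.444 rms px 17.05 alt costs [np.float64(592.4)]
11.925 0.06483376906106558
```

View pics/w3.png

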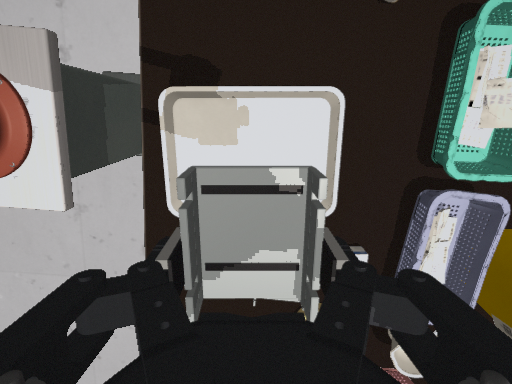

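A is held (opening 65 mm) and level, and the white tray shows at (250,150). With a 25 mm corner radius the side view puts its rim at z of about -3 mm, so it sits at its nominal height. I'll place A, then pick and place B.

```bash
cat >> h.py <<'E'
M["tray"]=rr(.1135,.1535,.025,.028)
C=np.array([.500,-.017]); YT=1.652; TY=np.array([-np.sin(YT),np.cos(YT)]); TX=np.array([np.cos(YT),np.sin(YT)])
def place(p,z,f=8,up=.12,zh=.12):
    hover(*p,zh,YT+np.pi/2)
    t=robot.move_linear([*p,z],vel=.08,max_force=f); robot.sleep(.2); o=readout.get_obs(); print("touch",t,"tcp",o["tool_pos"].round(4),"F",o["contact_force"].round(1))
    gripper_open(); robot.sleep(.3); robot.move_linear([*p,up],vel=.15); print("t",readout.get_obs()["t"])
E
python3 - <<'E'
from h import *
place(C-.0475*TY,.005)
xy,yaw=(.3738,.2775),3.467
q=hover(*xy,.10,yaw+np.pi/2); robot.sleep(.2)
fit("st",[optics.get_image("wrist")],xy,[yaw],th=55)
T,S=optics.get_image("top"),optics.get_image("side")
fit("tray",[T,S],(.5,-.017),[1.652],th=130); fit("tray",[T],(.5,-.017),[1.652],th=130)
pick(*xy,.002,yaw+np.pi/2)
S=optics.get_image("side"); cv2.imwrite("pics/s4.png",cv2.resize(S["frame"][120:280,150:330],None,fx=4,fy=3.6))
E
```

```text
touch True tcp [ 0.5471 -0.0131  0.0063] F [ 0.6 -0.2  5.8]
t 15.9917
st n 1 xyz mm [373.8 276.7  -1.2] yaw 3.468 rms px 0.15 alt costs [np.float64(0.5)]
tray n 2 xyz mm [499.7 -16.8  -0.8] yaw 1.651 rms px 0.34 alt costs [np.float64(5.4)]
tray n 1 xyz mm [501.3 -17.3  -6.9] yaw 1.651 rms px 0.21 alt costs [np.float64(1.1)]
opening 0.06473046386498522 f 67.96148121356964 tcp [0.3747 0.278  0.0031]
lifted 0.06466054362098601 t 20.5083 F [ 0.02  0.65 -0.23]
```

View pics/s4.png

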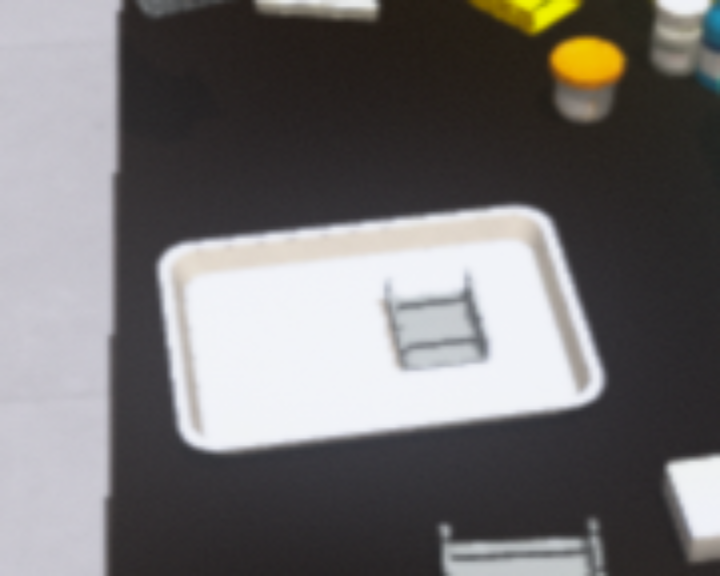

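A is flat on the tray floor at (437,325) in the crop, and contact came at the expected height. Now B goes in.

Run:
```python
from h import *
place(C+.0475*TY,.005)
hover(*(C-.0*TY),.2,YT+np.pi/2); robot.sleep(.2)
W=optics.get_image("wrist"); f=W["frame"].copy(); 
import pickle; pickle.dump(W,open("pair.pkl","wb"))
for s in(-1,1):
    uv=proj(W,pose("st",[*(C+s*.0475*TY),.003,YT])); 
    for p in uv[1::2]: cv2.circle(f,tuple(int(v) for v in p),1,(0,0,255),-1)
cv2.imwrite("pics/pair.png",cv2.resize(f[80:280,150:370],None,fx=3,fy=3))
xy,yaw=(.5027,-.4349),.095
hover(*xy,.12,yaw+np.pi/2); robot.sleep(.2)
W=optics.get_image("wrist")
fit("st",[W],xy,[yaw],th=60); fit("st",[W,optics.get_image("top")],xy,[yaw],th=60)
hover(.3703,-.2772,.12,.199+np.pi/2); robot.sleep(.2); W=optics.get_image("wrist")
cv2.imwrite("pics/comb.png",W["frame"][60:300,130:400])
for y in(.199,.199+np.pi):fit("comb",[W],(.3703,-.2772),[y],th=60)
print(readout.get_obs()["t"],readout.get_obs()["qpos"])
```

```text
touch True tcp [ 0.4523 -0.0208  0.0061] F [-0.7  0.3  4.4]
t 24.8583
st n 1 xyz mm [ 501.4 -436.2   -4.4] yaw 0.097 rms px 0.21 alt costs [np.float64(1.1)]
st n 1 xyz mm [ 501.4 -436.2   -4.4] yaw 0.097 rms px 0.21 alt costs [np.float64(1.1)]
comb n 1 xyz mm [ 364.7 -280.5  -19.9] yaw 0.217 rms px 1.83 alt costs [np.float64(43.2)]
comb n 1 xyz mm [ 364.9 -282.4  -21.2] yaw 3.425 rms px 2.73 alt costs [np.float64(71.5)]
28.5167 [-8.03979670e-01 -2.52431185e-01  2.08627194e+00  1.66014475e-05
  1.30733162e+00  5.68104418e-01]
```

View pics/pair.png

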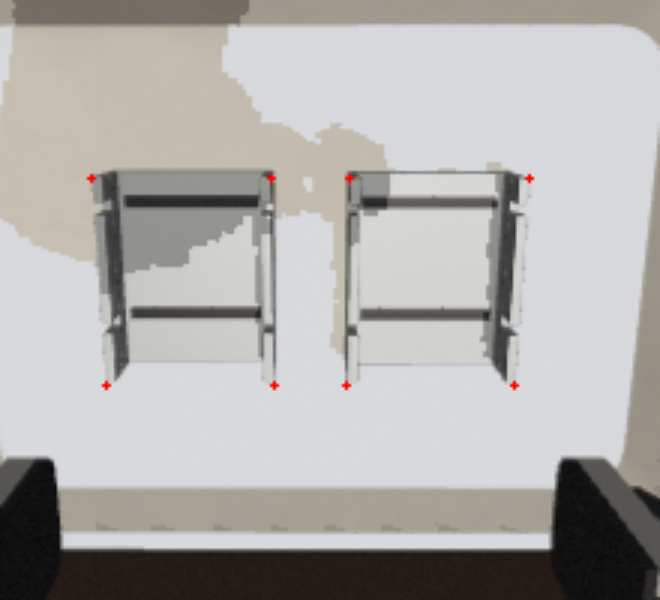

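View pics/comb.png

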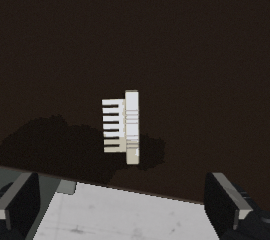

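The predicted corners (red) lie on both trays, which are level with a 28 mm gap. The second picture shows the short comb with its bar on the right at (132,127) and its teeth on the left, so yaw ≈ 0.2 has the bar on the -y side. Next is the upturned tray.

Run:
```python
from h import *
xy,yaw=(.502,-.4357),.097
hover(*xy,.12,yaw+np.pi/2); pick(*xy,.002,yaw+np.pi/2)
place(C,.0085,f=8)
hover(.5,-.15,.25,YT+np.pi/2) ; robot.sleep(.2)
W=optics.get_image("wrist"); S=optics.get_image("side")
a=W["frame"]; b=cv2.resize(S["frame"][170:260,180:310],None,fx=384/90,fy=384/90)
cv2.imwrite("pics/lock.png",cv2.resize(np.hstack([a[:384,:],b])[:, :1066],None,fx=.74,fy=.74))
```

```text
opening 0.06487964723726353 f 68.1967294961214 tcp [ 0.5027 -0.4364  0.0033]
lifted 0.06506023836066155 t 32.4 F [-0.25  0.61 -0.59]
touch True tcp [ 0.4997 -0.0169  0.0112] F [-0.5  0.5  5.1]
t 36.9417
```

View pics/lock.png

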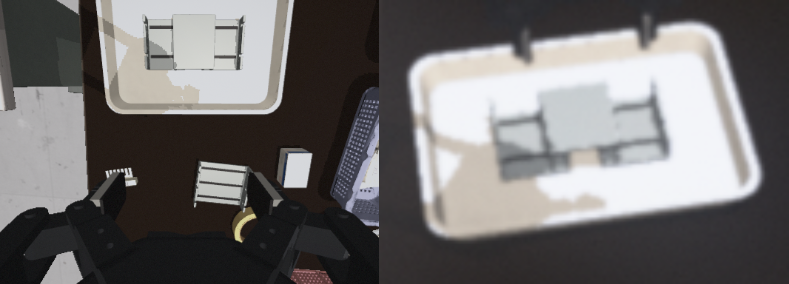

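The upturned tray spans the pair evenly at (193,42), and contact came at 11.2 mm as predicted for wall edges on the lower floors. Now I'll measure the comb with a tighter model, since its teeth don't reach the bar's ends.

```bash
cat > c.py <<'E'
from h import *
M["comb"]=np.r_[box(-.035,.035,-.017,-.005,0,.016),box(-.027,.027,-.005,.017,0,.003)]
xy=(.3703,-.2772); q=hover(*xy,.10,.2+np.pi/2); robot.sleep(.2); W=optics.get_image("wrist"); T,S=optics.get_image("top"),optics.get_image("side")
for th in(60,90):
    fit("comb",[W],xy,[.2],th=th)
fit("comb",[T,S],xy,[.2],th=80); s=fit("comb",[W,S],xy,[.2],th=70)
f=W["frame"].copy()
for p in proj(W,pose("comb",s)): cv2.circle(f,tuple(int(round(v*1)) for v in p),0,(0,0,255),-1)
u,v=proj(W,pose("comb",s)).mean(0).astype(int); cv2.imwrite("pics/comb2.png",cv2.resize(f[v-60:v+60,u-60:u+60],None,fx=4,fy=4,interpolation=cv2.INTER_NEAREST))
print(readout.get_obs()["t"])
E
python3 c.py
```

```text
comb n 1 xyz mm [ 368.1 -278.    -6.7] yaw 0.219 rms px 0.26 alt costs [np.float64(1.6)]
comb n 1 xyz mm [ 367.6 -277.8   -9.1] yaw 0.212 rms px 0.27 alt costs [np.float64(1.6)]
comb n 1 xyz mm [ 367.4 -252.3  -34.5] yaw 0.2 rms px 0.64 alt costs [np.float64(6.3)]
comb n 2 xyz mm [ 369.4 -277.2   -2.1] yaw 0.223 rms px 0.93 alt costs [np.float64(33.2)]
39.3667
```

View pics/comb2.png

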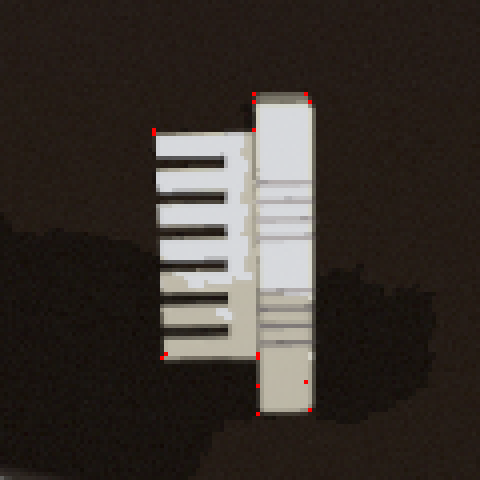

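The model points (red) lie on the comb's bar and teeth in the crop. I'll grip across the bar.

```bash
cat > d.py <<'E'
from h import *
from scipy.spatial.transform import Rotation as R
rm=lambda q:R.from_quat(np.roll(q,-1)).as_matrix()
s,yaw=np.array([.369,-.2775]),.219
b=s+.011*np.array([np.sin(yaw),-np.cos(yaw)])
q1=hover(*b,.08,yaw+np.pi/2); pick(*b,.005,0,lift=.14)
off=rm(q1).T@np.array([*(s-b),0])
q2=best((*C,.12),YT+np.pi/2); p=C-(rm(q2)@off)[:2]; print("place",p.round(4))
robot.movep([*p,.12],list(q2)); robot.sleep(.1)
W=optics.get_image("wrist"); cv2.imwrite("pics/d.png",W["frame"])
print(readout.get_obs()["t"],readout.get_obs()["opening"])
E
python3 d.py
```

```text
opening 0.01016925218651489 f 60.52704334259033 tcp [ 0.3716 -0.2884  0.0052]
lifted 0.0101008770178279 t 42.5167 F [ 0.55  0.29 -0.93]
place [ 0.511  -0.0161]
43.8417 0.009895870357135678
```

View pics/d.png

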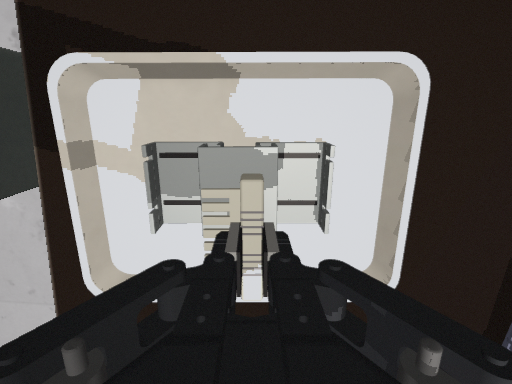

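The comb is held level with its teeth on the left, over the top tray. I expect contact at a TCP height of about 43 mm.

Run:
```python
from h import *
p=np.array([.5110,-.0161])
robot.move_linear([*p,.055],vel=.08)
t=robot.move_linear([*p,.0415],vel=.03,max_force=4); robot.sleep(.2); o=readout.get_obs(); print(t,o["tool_pos"],o["contact_force"])
gripper_open(); robot.sleep(.3); robot.move_linear([*p,.2],vel=.12)
hover(.5,-.02,.25,YT+np.pi/2); robot.sleep(.5)
W=optics.get_image("wrist"); S=optics.get_image("side")
b=cv2.resize(S["frame"][170:260,180:310],None,fx=384/90,fy=384/90)
cv2.imwrite("pics/end.png",cv2.resize(np.hstack([W["frame"],b]),None,fx=.74,fy=.74)); print(readout.get_obs()["t"])
```

```text
True [ 0.51128228 -0.01614291  0.04324555] [ 0.63292807 -0.4519264   3.95509358]
48.8333
```

View pics/end.png

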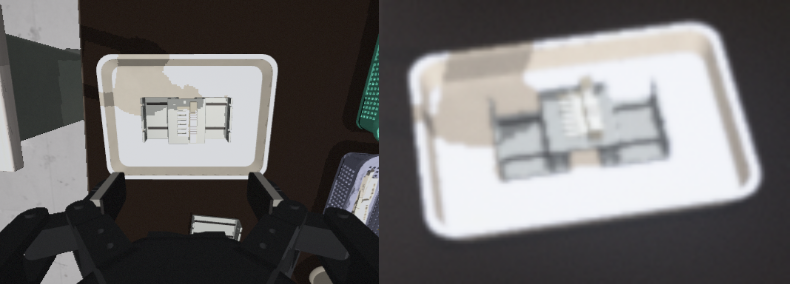

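```bash
python3 -c "
from plant import *
print(hand_in())"
```

```text
the job is handed in; nothing more can be done
None
```

I handed the job in at about 49 s, with no verdict returned. The last pictures and contact heights show the two open short trays level in the white tray, the upturned one interlocked over them and the short comb flat on its middle; the wide tray, wide comb and bystanders were not touched.

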